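# Close the washed storage jars with their stacked cork lids

### The job

The four storage jars have been washed and dried and stand open; their cork lids are left in a stack on the worktop. Take the stack apart and close each jar with the lid that fits its mouth, plug in the mouth and the lid lying flat on the rim all round. Leave the jars standing where they are, and do not disturb the mug or the pepper mill.

Things in the scene. Friction and masses are not known exactly. Their poses are not given: they have to be found in the camera images.
- lid_42_centre (a point): Brown cork lid, smallest, on top of the stack; fits the cream jar. Disc 42 mm across, 16 mm thick, over a round plug 10 mm long (25 mm across at the disc, 18 mm at its foot). Point: centre of the disc, 8 mm above its underside; z is the axis, plug towards -z. Stacked, each lid stands on its plug's foot, leaving a 10 mm gap under the disc's edge. About 31 g.
- lid_50_centre (a point): Brown cork lid, second smallest, second from the top; fits the dark blue jar. Disc 50 mm across, 16 mm thick, over a round plug 10 mm long (33 mm across at the disc, 26 mm at its foot). Point: centre of the disc, 8 mm above its underside; z is the axis, plug towards -z. Stacked, each lid stands on its plug's foot, leaving a 10 mm gap under the disc's edge. About 36 g.
- lid_58_centre (a point): Brown cork lid, second largest, third from the top; fits the sage green jar. Disc 58 mm across, 16 mm thick, over a round plug 10 mm long (41 mm across at the disc, 34 mm at its foot). Point: centre of the disc, 8 mm above its underside; z is the axis, plug towards -z. Stacked, each lid stands on its plug's foot, leaving a 10 mm gap under the disc's edge. About 41 g.
- lid_66_centre (a point): Brown cork lid, largest, at the bottom of the stack; fits the rust red jar. Disc 66 mm across, 16 mm thick, over a round plug 10 mm long (49 mm across at the disc, 42 mm at its foot). Point: centre of the disc, 8 mm above its underside; z is the axis, plug towards -z. Stacked, each lid stands on its plug's foot, leaving a 10 mm gap under the disc's edge. About 47 g.
- jar_cream_mouth (a point): Centre of the mouth, at rim height, of the open, empty cream stoneware jar, loose on the worktop: 92 mm high, body 62 mm across, mouth 30 mm inside, neck 38 mm outside and straight for 20 mm below the rim. z points up. Takes the 42 mm lid, plug in the mouth with 2.5 mm play all round: seated, the disc's underside is on the rim and its centre 8 mm above this point.
- jar_navy_mouth (a point): Centre of the mouth, at rim height, of the open, empty dark blue stoneware jar, loose on the worktop: 72 mm high, body 68 mm across, mouth 38 mm inside, neck 46 mm outside and straight for 20 mm below the rim. z points up. Takes the 50 mm lid, plug in the mouth with 2.5 mm play all round: seated, the disc's underside is on the rim and its centre 8 mm above this point.
- jar_green_mouth (a point): Centre of the mouth, at rim height, of the open, empty sage green stoneware jar, loose on the worktop: 108 mm high, body 80 mm across, mouth 46 mm inside, neck 54 mm outside and straight for 20 mm below the rim. z points up. Takes the 58 mm lid, plug in the mouth with 2.5 mm play all round: seated, the disc's underside is on the rim and its centre 8 mm above this point.
- jar_rust_mouth (a point): Centre of the mouth, at rim height, of the open, empty rust red stoneware jar, loose on the worktop: 84 mm high, body 92 mm across, mouth 54 mm inside, neck 62 mm outside and straight for 20 mm below the rim. z points up. Takes the 66 mm lid, plug in the mouth with 2.5 mm play all round: seated, the disc's underside is on the rim and its centre 8 mm above this point.
- mug_centre (a point): Bystander: cream mug with an orange inside, 86 mm across, 90 mm high with a handle at the side, standing near the front edge to the right; the point is half-way up. Leave alone.
- mill_centre (a point): Bystander: turned wooden pepper mill, 58 mm across, 160 mm high, standing at the back of the worktop; the point is half-way up. Leave alone.
Not all that is in view belongs to the job. What is shaped like the part that bears lid_58_centre but purple is not meant. What is shaped like the part that bears lid_42_centre but purple is not meant.

How it is judged:
At the end, for the whole second after the job is handed in: Each lid (42 mm on the cream jar, 50 mm on the dark blue, 58 mm on the sage green, 66 mm on the rust red) is centred on its jar's mouth within 6 mm, with its disc's underside within about 3 mm of the rim and flat on it within 4 degrees, the jar upright within 4 degrees, all let go and at rest (horizontal distance between lid_42_centre and jar_cream_mouth below 0.006 m and z of lid_42_centre in the frame of jar_cream_mouth between 0.005 and 0.0105 m and angle between the z axis of lid_42_centre and the z axis of jar_cream_mouth, either way round below 0.07 rad and angle between each of jar_cream_mouth, jar_navy_mouth, jar_green_mouth, jar_rust_mouth's own z axis and vertical below 0.07 rad and contact force between each of lid_42, lid_50, lid_58, lid_66 and the fingers below 0.05 N and linear speed of each of lid_42, lid_50, lid_58, lid_66 below 0.02 m/s and horizontal distance between lid_50_centre and jar_navy_mouth below 0.006 m and z of lid_50_centre in the frame of jar_navy_mouth between 0.005 and 0.0105 m and angle between the z axis of lid_50_centre and the z axis of jar_navy_mouth, either way round below 0.07 rad and horizontal distance between lid_58_centre and jar_green_mouth below 0.006 m and z of lid_58_centre in the frame of jar_green_mouth between 0.005 and 0.0105 m and angle between the z axis of lid_58_centre and the z axis of jar_green_mouth, either way round below 0.07 rad and horizontal distance between lid_66_centre and jar_rust_mouth below 0.006 m and z of lid_66_centre in the frame of jar_rust_mouth between 0.005 and 0.0105 m and angle between the z axis of lid_66_centre and the z axis of jar_rust_mouth, either way round below 0.07 rad); the robot touches nothing.
It fails at once if a jar is pushed more than 35 mm away from where it stood, or tipped (distance of any of jar_cream_mouth, jar_navy_mouth, jar_green_mouth, jar_rust_mouth from where it was at the start of the episode above 0.035 m or angle between any of jar_cream_mouth, jar_navy_mouth, jar_green_mouth, jar_rust_mouth's own z axis and vertical above 0.3 rad).
It fails at once if the mug is shifted more than 20 mm or tipped (distance of mug_centre from where it was at the start of the episode above 0.02 m or angle between mug_centre's own z axis and vertical above 0.2 rad).
It fails at once if the pepper mill is shifted more than 20 mm or tipped (distance of mill_centre from where it was at the start of the episode above 0.02 m or angle between mill_centre's own z axis and vertical above 0.2 rad).
It also fails if it takes over 99 s, if anything falls off the work surface, if the arm or the gripper's body presses on something with over 40 N, if the wrist force passes 120 N, or if a joint passes its speed limit or range.

### The arm

A 7-joint arm with a two-finger parallel gripper is mounted at the origin on a cart in front of the work surface, level with it; the furniture and walls round the work are solid. World frame = base frame: x ahead of the robot, y to its left, z up, the work surface at z = 0. Lengths are in m, angles in rad, forces in N, time in s.
With the tool pointing down it reaches from about 0.425 to 0.95 m from the base axis. Payload 4.7 kg.
Tool frame: the origin (TCP) lies at the very end of the fingers, on their centre line; the grasp point (between the pads) lies 19 mm behind it (arm.grip_depth is the distance from the TCP to the grasp point, in m); z points along the fingers, y is the line along which they close (so a half turn about z gives the same grasp; the last joint's range is limited). The gripper opens to 87 mm and grips with 3 to 60 N. Pads are 19 mm wide; open, the fingers measure 117 mm over their backs; the gripper's body (75 mm by 190 mm) begins 51 mm behind the grasp point.
Start: joints at [-1.318, 0.469, -0.049, 1.532, 0.024, 1.141, -0.082], TCP at [0.188, 0.648, 0.223] pointing down, gripper open.
Joint ranges: [-2.59, 2.59], [-0.33, 1.99], [-1.39, 1.29], [0.1, 2.45], [-1.04, 4.18], [0.21, 1.99], [-2.66, 2.66]. Speed limits (rad/s): [2.57, 2.57, 3.14, 3.14, 3.14, 3.14, 3.14].

### API

Orientations are given as a rotation vector (axis times angle).
In Python, from bench import arm gives the robot as it stands.
- The arm moves only by the tool arm_command, never from a script. Its argument "steps" is a list of rows, each an object with "delta_rot": the turn, a rotation vector about the tool's x, y, z in degrees, a list of three; "slide": the shift along the tool's x, y, z in cm, a list of three; "claw": the opening, from 0 (shut) to 1 (fully open). In form: [{"delta_rot": [wx, wy, wz], "slide": [dx, dy, dz], "claw": claw}, ...]. A call has 1 to 8 rows; each row is the pose to reach, as a shift and turn from the pose commanded when the call began, along the tool's axes at that moment; what a row does not reach only later rows make up. A row lasts 1/8 s, in which the tool goes at most 62.5 mm and 10.7 degrees, less where a joint would pass 70% of its speed; a pose out of reach is approached as far as the arm can. A call with a gripper value outside its range is refused whole. The fingers move at their own pace and stop on an object; "grip_force" is the grip in N (left out, the last holds). Time passes only in rows, so rows that repeat a pose let the fingers close. It gives the time, the measured TCP pose, the force, the opening and the grip force at its end, in the units of the state.
- arm.observe(): the state, without advancing time (a new reading comes with each control period).
- arm.grab_frame(name): name is "side" or "top" or "wrist"; returns a dict with "color" (480x640x3 uint8, blue, green, red), "intrinsics" (3x3 intrinsics, pixels), "distortion" ([k1, k2, p1, p2, k3] as OpenCV has them; the pictures are not rectified), "R" (3x3) and "t" (3): a world point X has camera coordinates R X + t. Camera axes: x right, y down, z forward; pixel columns grow to the right and rows downward; lengths in m; the calibration is good to about 2 mm. A picture is of the moment at which its call begins. There is no depth.
- arm.hand_in(): hands the job in; it is judged then, once.
The state is a dict: "time": time; "joints": joint angles; "qd": joint speeds; "joint_torque": joint torques, N m; "ee_pos": TCP position; "tool_rot": TCP orientation; "contact_force": force on the tool from outside, world axes, zero at the start; "wrist_torque": the same for the moment, N m; "opening": finger opening in m; "finger_force": force on a finger pad.
Only numpy, scipy, OpenCV 4.12 (cv2) and the standard library are available. Lean on these libraries where they do the work, as an engineer would, in place of code of your own. Each camera call takes 0.05 s, during which the arm holds its last target. There are 200 camera calls.

## Working session

There is one attempt and no reset: what is moved stays moved. The work goes in short steps, Python scripts to look and compute and a tool call to move; the robot and the scene stay as the last step left them, time stands still between calls to the robot, and variables do not carry over. Pictures are saved under pics/ and viewed, at most 14 in all, crops included, and the job is handed in when it is done.

Besides the shell and the picture viewer there is one more tool, called in YAML: its name, and indented under it one key for each argument. arm_command: Moves the arm, as the interface text tells. Its arguments: {"type":"object","properties":{"steps":{"type":"array","items":{"type":"object","properties":{"delta_rot":{"type":"array","items":{"type":"number"}},"slide":{"type":"array","items":{"type":"number"}},"claw":{"type":"number"}}}},"grip_force":{"type":"number"}},"required":["steps"]}

```bash
mkdir -p pics; ls
cat > h.py <<'E'
import numpy as np, cv2
from bench import arm
from scipy.spatial.transform import Rotation as Ro
def grab(n,save=None):
    f=arm.grab_frame(n)
    if save: cv2.imwrite('pics/'+save+'.png',f['color'])
    return f
def ray(f,uv):
    K=np.array(f['intrinsics']);p=cv2.undistortPoints(np.array([[uv]],float),K,np.array(f['distortion']))[0,0]
    R=np.array(f['R']);t=np.array(f['t']);return -R.T@t, R.T@np.array([p[0],p[1],1.])
def onz(f,uv,z):
    o,d=ray(f,uv);return o+d*(z-o[2])/d[2]
def proj(f,X):
    R=np.array(f['R']);return cv2.projectPoints(np.array(X,float).reshape(-1,3),cv2.Rodrigues(R)[0],np.array(f['t'],float),np.array(f['intrinsics']),np.array(f['distortion']))[0][:,0]
def tri(rays):
    A=0;b=0
    for o,d in rays:
        d=d/np.linalg.norm(d);P=np.eye(3)-np.outer(d,d);A=A+P;b=b+P@o
    return np.linalg.solve(A,b)
def to_tool(target,yaw_ref=None):
    s=arm.observe();R=Ro.from_rotvec(s['tool_rot']);return R.inv().apply(np.array(target)-s['ee_pos'])*100
E
python3 - <<'E'
from h import *
np.set_printoptions(precision=4,suppress=True)
s=arm.observe();print(s['ee_pos'],Ro.from_rotvec(s['tool_rot']).as_matrix(),s['opening'],s['contact_force'],arm.grip_depth)
for n in ('side','top'):
    f=grab(n,n+'0');print(n,-np.array(f['R']).T@f['t'],f['intrinsics'])
E
```

```text
pics
[0.1875 0.6478 0.2215] [[-0.9606  0.278  -0.0005]
 [ 0.278   0.9606 -0.0019]
 [-0.0001 -0.002  -1.    ]] 0.08734275481404227 [-0.0735  0.0396 -0.0425] 0.0187
side [0.2524 0.8828 0.4846] [[537.1385   0.     316.7678]
 [  0.     537.1385 246.7474]
 [  0.       0.       1.    ]]
top [ 0.4216 -0.0741  1.2249] [[525.3534   0.     322.4229]
 [  0.     525.3534 246.0466]
 [  0.       0.       1.    ]]
```

View pics/top0.png

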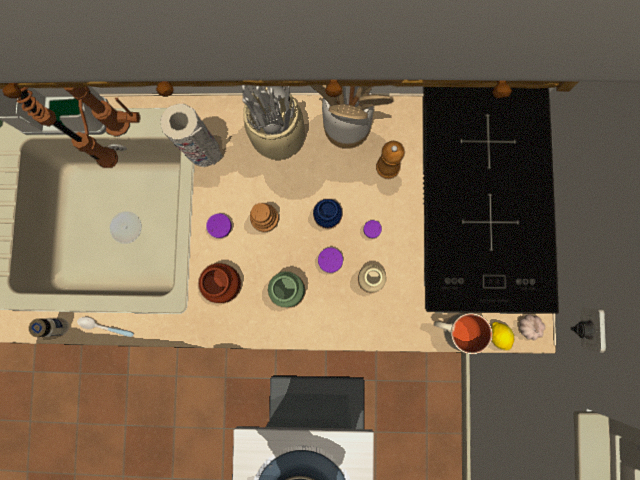

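View pics/side0.png

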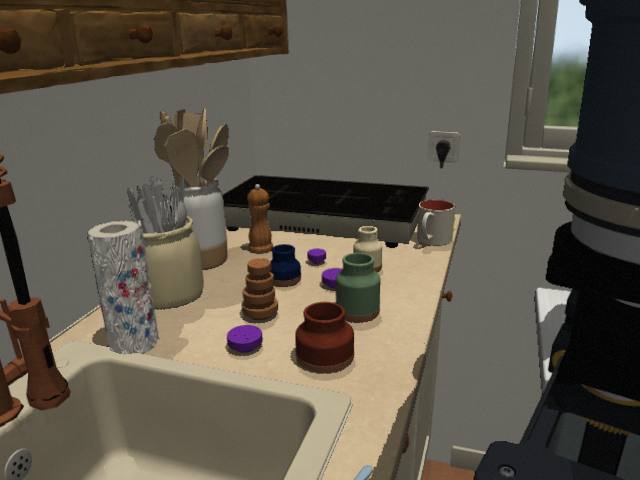

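Top view: rust jar (219,283), green (286,289), cream (372,278), navy (328,213), and the stack (264,215). The mug is at (470,334) and the mill at (390,158). The side view shows rust at (325,335), green (357,285), cream (368,248), navy (285,265) and the stack (260,290). The purple discs are decoys. Next I'll enlarge both views.

Run:
```python
from h import *
a=cv2.imread('pics/top0.png');b=cv2.imread('pics/side0.png')
A=cv2.resize(a[185:315,190:400],None,fx=3.8,fy=3.8,interpolation=cv2.INTER_CUBIC)
B=cv2.resize(b[215:375,220:400],None,fx=3.7,fy=3.7,interpolation=cv2.INTER_CUBIC)
cv2.imwrite('pics/topc.png',A);cv2.imwrite('pics/sidec.png',B);print(A.shape,B.shape)
f=grab('top');print(proj(f,[[0.19,.65,.2],[0,0,0],[.5,0,0],[.5,.2,0]]),onz(f,(264,217),0))
```

```text
(494, 798, 3) (592, 666, 3)
[[-30.42943335 420.26664392]
 [301.00884705 498.03710007]
 [305.15439301 276.16544117]
 [220.25207717 274.92455841]] [0.63915571 0.1006366  0.        ]
```

View pics/topc.png

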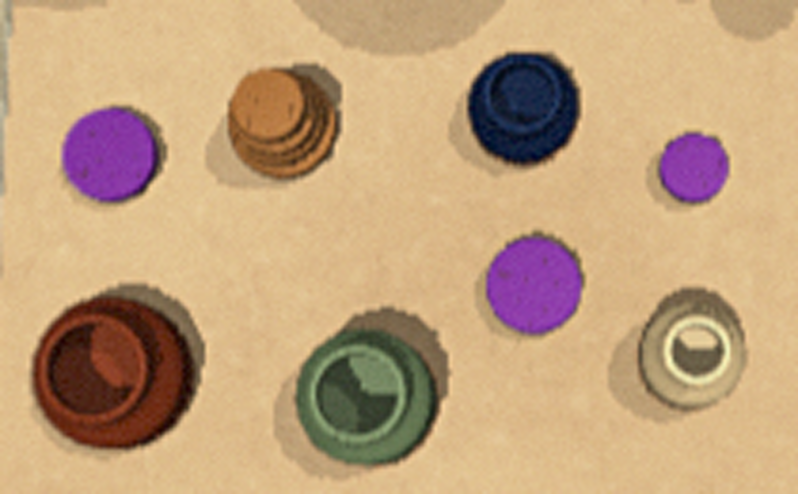

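View pics/sidec.png

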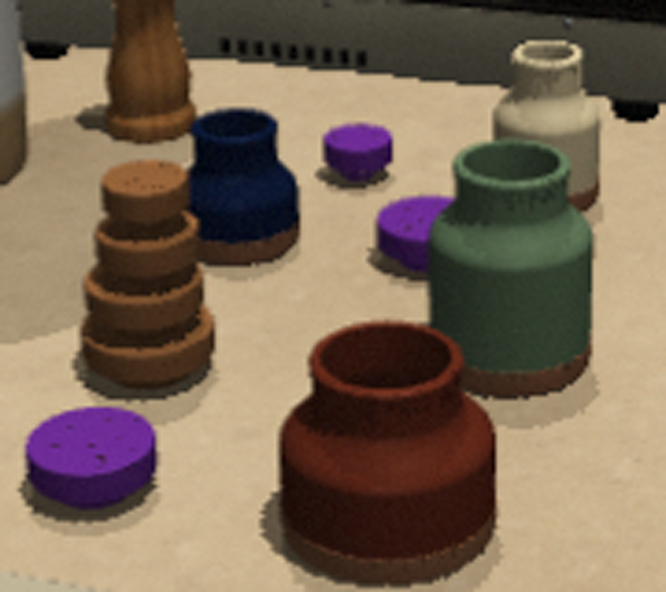

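The enlarged top crop gives rim centres in crop pixels: rust (94,366), green (360,395), cream (697,350), navy (523,94), stack top (267,104). The side crop gives rust (387,359), green (512,166), cream (547,57), navy (233,128), stack top (146,181). Next I'll triangulate these.

Run:
```python
from h import *
np.set_printoptions(precision=4,suppress=True)
T=grab('top');S=grab('side')
P=dict(rust=[(94,366),(387,359)],green=[(360,395),(512,166)],cream=[(697,350),(547,57)],navy=[(523,94),(233,128)],stack=[(267,104),(146,181)])
H=dict(rust=.084,green=.108,cream=.092,navy=.072,stack=.104)
for k,(a,b) in P.items():
    a=np.array(a)/3.8+[190,185]-.37;b=np.array(b)/3.7+[220,215]-.37
    print(k,tri([ray(T,a),ray(S,b)]),onz(T,a,H[k]),onz(S,b,H[k]))
# lids in side view left/right edges
for k,(l,r,y,z) in dict(l42=(103,190,181,.104),l50=(96,201,236,.078),l58=(85,204,287,.052),l66=(82,215,328,.026)).items():
    print(k,onz(S,np.array([(l+r)/2,y])/3.7+[220,215]-.37,z))
s=arm.observe();R=Ro.from_rotvec(s['tool_rot']).as_matrix()
W=grab('wrist','w0');print('cam in tool',R.T@(-np.array(W['R']).T@W['t']-s['ee_pos']),(R.T@np.array(W['R']).T)[:,2],W['intrinsics'][0])
```

```text
rust [0.4803 0.1945 0.0792] [0.4812 0.1937 0.084 ] [0.4764 0.2026 0.084 ]
green [0.4662 0.0378 0.102 ] [0.466  0.0372 0.108 ] [0.4627 0.051  0.108 ]
cream [ 0.4948 -0.1525  0.0859] [ 0.4949 -0.152   0.092 ] [ 0.4905 -0.1366  0.092 ]
navy [ 0.6465 -0.0506  0.0661] [ 0.6451 -0.0508  0.072 ] [ 0.641  -0.0374  0.072 ]
stack [0.6319 0.0956 0.0991] [0.6316 0.0951 0.104 ] [0.6264 0.1057 0.104 ]
l42 [0.6261 0.1057 0.104 ]
l50 [0.6244 0.1111 0.078 ]
l58 [0.627  0.1141 0.052 ]
l66 [0.6296 0.1075 0.026 ]
cam in tool [ 0.0766  0.0002 -0.1607] [-0.2812  0.001   0.9596] [359.4091   0.     310.3617]
```

arm_command:
  steps:
    - {"delta_rot": [0,0,-10],"slide": [-6,-4,-0.3],"claw": 1}
    - {"delta_rot": [0,0,-16],"slide": [-12,-8,-0.3],"claw": 1}
    - {"delta_rot": [0,0,-16],"slide": [-17,-12,-0.3],"claw": 1}
    - {"delta_rot": [0,0,-16],"slide": [-22,-15.5,-0.3],"claw": 1}
    - {"delta_rot": [0,0,-16],"slide": [-27,-19,-0.3],"claw": 1}
    - {"delta_rot": [0,0,-16],"slide": [-32,-22.5,-0.3],"claw": 1}
    - {"delta_rot": [0,0,-16],"slide": [-36,-25.5,-0.3],"claw": 1}
    - {"delta_rot": [0,0,-16],"slide": [-40,-28,-0.3],"claw": 1}

```text
time: 1.3
ee_pos: [0.4954, 0.2657, 0.2258]
tool_rot: [0.007, 3.141, 0.0]
contact_force: [0.4, 0.1, -0.0]
opening: 0.0867
finger_force: 0.0
```

Run:
```python
from h import *
s=arm.observe();print(s['ee_pos'],Ro.from_rotvec(s['tool_rot']).as_matrix().round(3),s['joints'],to_tool([.632,.095,.22]))
```

```text
[0.49543946 0.26565276 0.22584711] [[-1.     0.004  0.001]
 [ 0.004  1.     0.   ]
 [-0.001  0.    -1.   ]] [-0.62294496  0.28010934  0.06851817  1.80655143 -0.021391    1.05505091
  1.01980809] [-13.7312609  -17.00452564   0.59321843]
```

arm_command:
  steps:
    - {"slide": [-4,-4.5,0.3],"claw": 1}
    - {"slide": [-8,-9,0.5],"claw": 1}
    - {"slide": [-12,-13.5,0.5],"claw": 1}
    - {"slide": [-13.7,-17,0.5],"claw": 1}
    - {"slide": [-13.7,-17,0.5],"claw": 1}
    - {"slide": [-13.7,-17,0.5],"claw": 1}

```text
invalid input at $.steps[0]: expected keys delta_rot, slide, claw
```

Run:
```python
from h import *
s=arm.observe();print(s['ee_pos'],s['tool_rot'])
f=grab('wrist','w1');print(proj(f,[[.632,.0955,.104],[.632,.0955,.0]]))
```

```text
[0.49543946 0.26565276 0.22584711] [6.97034726e-03 3.14090402e+00 7.52689075e-05]
[[130.84020359 370.18203539]
 [170.50245489 316.61489302]]
```

View pics/w1.png

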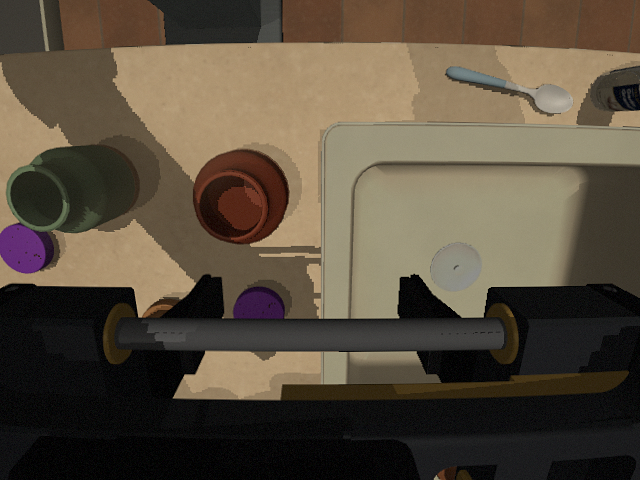

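The call was refused because it needs delta_rot. This wrist view shows the rust rim at (233,205) and the green rim at (40,197). The gripper hides everything below row 280, so an object shows up best with the TCP slightly beyond it in x.

arm_command:
  steps:
    - {"delta_rot": [0,0,0],"slide": [-4,-4.2,0],"claw": 1}
    - {"delta_rot": [0,0,0],"slide": [-8,-8.5,0],"claw": 1}
    - {"delta_rot": [0,0,0],"slide": [-12,-12.8,0],"claw": 1}
    - {"delta_rot": [0,0,0],"slide": [-16,-17,0],"claw": 1}
    - {"delta_rot": [0,0,0],"slide": [-17,-17,0],"claw": 1}
    - {"delta_rot": [0,0,0],"slide": [-17,-17,0],"claw": 1}

```text
time: 2.1
ee_pos: [0.6636, 0.0985, 0.225]
tool_rot: [-0.004, -3.141, -0.001]
contact_force: [0.2, 0.5, -0.3]
opening: 0.0872
finger_force: 0.0
```

Run:
```python
from h import *
s=arm.observe();print(s['ee_pos'],s['tool_rot'])
f=grab('wrist','w2');print(proj(f,[[.632,.0955,.104],[.632,.0955,.026],[.466,.0375,.105],[.645,-.05,.07]]).round(1))
```

```text
[0.66359345 0.09852558 0.22496579] [-3.88663447e-03 -3.14067569e+00 -1.10513315e-03]
[[305.9 191.6]
 [306.7 179.2]
 [220.3 -46. ]
 [144.9 201.1]]
```

View pics/w2.png

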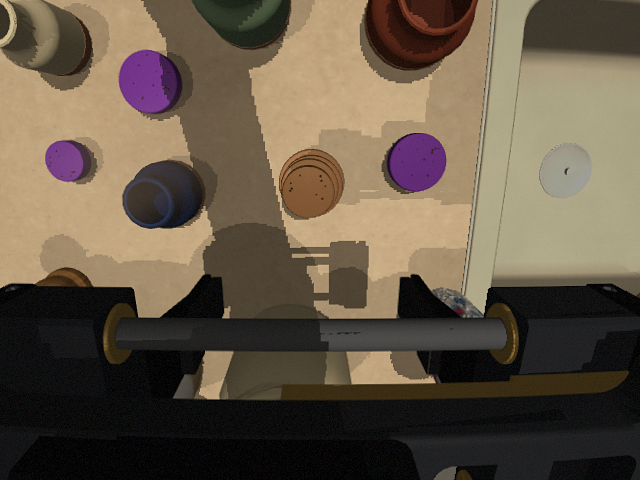

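The wrist view shows the stack with its top disc near (308,192), where it was predicted to be. The navy rim is at (157,202). I'll fit both circles.

```bash
cat >> h.py <<'E'
def circ(f,X,r,win=14,debug=None):
    "Hough circle near predicted world point X (radius r m); returns list of (world pt on plane, radius mm, px)"
    X=np.array(X,float);c,e=proj(f,[X,X+[0,r,0]]);rp=np.linalg.norm(e-c);h=int(rp+win)
    x0,y0=(c-h).astype(int);x0=max(x0,0);y0=max(y0,0);g=cv2.cvtColor(f['color'],cv2.COLOR_BGR2GRAY)[y0:y0+2*h,x0:x0+2*h]
    g=cv2.equalizeHist(cv2.resize(g,None,fx=4,fy=4,interpolation=cv2.INTER_CUBIC));g=cv2.GaussianBlur(g,(9,9),2)
    if debug: cv2.imwrite('pics/%s.png'%debug,g)
    C=cv2.HoughCircles(g,cv2.HOUGH_GRADIENT,1,6,param1=120,param2=12,minRadius=int(4*rp*.93),maxRadius=int(4*rp*1.07))
    out=[]
    for u,v,q in ([] if C is None else C[0][:4]):
        p=np.array([u/4-.375+x0,v/4-.375+y0]);out.append((onz(f,p,X[2]).round(4),round(q/4/rp*r*1000,1),p.round(1)))
    return out
E
python3 - <<'E'
from h import *
f=grab('wrist')
for k,X,r in [('42',[.632,.0955,.104],.021),('50',[.632,.0955,.078],.025),('58',[.632,.0955,.052],.029),('66',[.632,.0955,.026],.033),('navyO',[.645,-.05,.072],.023),('navyI',[.645,-.05,.072],.019)]:
    print(k,*circ(f,X,r,debug='d'+k),sep='\n')
ims=[cv2.resize(f['color'][145:230,260:360],None,fx=4,fy=4,interpolation=cv2.INTER_CUBIC),cv2.resize(f['color'][145:230,110:210],None,fx=4,fy=4,interpolation=cv2.INTER_CUBIC)]
cv2.imwrite('pics/w2c.png',np.hstack(ims))
E
```

```text
42
(array([0.632 , 0.0968, 0.104 ]), np.float64(19.5), array([306.2, 192.5]))
(array([0.6282, 0.098 , 0.104 ]), np.float64(21.5), array([307.8, 187.8]))
(array([0.6304, 0.097 , 0.104 ]), np.float64(20.2), array([306.5, 190.5]))
(array([0.6263, 0.0986, 0.104 ]), np.float64(21.3), array([308.5, 185.2]))
50
(array([0.6314, 0.0993, 0.078 ]), np.float64(26.0), array([309.5, 187. ]))
(array([0.6269, 0.0998, 0.078 ]), np.float64(26.5), array([310. , 181.8]))
(array([0.6301, 0.1002, 0.078 ]), np.float64(26.3), array([310.5, 185.5]))
(array([0.6329, 0.097 , 0.078 ]), np.float64(26.5), array([306.8, 188.8]))
58
(array([0.6352, 0.0991, 0.052 ]), np.float64(28.2), array([309.2, 187. ]))
(array([0.6343, 0.1003, 0.052 ]), np.float64(28.7), array([310.5, 186. ]))
(array([0.6296, 0.0996, 0.052 ]), np.float64(28.2), array([309.8, 181. ]))
(array([0.6324, 0.0989, 0.052 ]), np.float64(30.7), array([309., 184.]))
66
(array([0.6335, 0.0998, 0.026 ]), np.float64(30.7), array([310. , 181.5]))
(array([0.6378, 0.1003, 0.026 ]), np.float64(30.7), array([310.5, 185.8]))
(array([0.6403, 0.0963, 0.026 ]), np.float64(30.6), array([306.5, 188.2]))
(array([0.635 , 0.0978, 0.026 ]), np.float64(34.5), array([308., 183.]))
navyO
(array([ 0.6432, -0.0467,  0.072 ]), np.float64(24.1), array([146.2, 200. ]))
(array([ 0.6434, -0.0481,  0.072 ]), np.float64(22.9), array([144.8, 200.2]))
(array([ 0.6448, -0.0474,  0.072 ]), np.float64(24.4), array([145.8, 201.8]))
(array([ 0.6425, -0.0446,  0.072 ]), np.float64(24.4), array([148.5, 199.2]))
navyI
(array([ 0.6479, -0.048 ,  0.072 ]), np.float64(20.0), array([145.5, 205.2]))
(array([ 0.6477, -0.0452,  0.072 ]), np.float64(17.8), array([148.5, 205. ]))
(array([ 0.6459, -0.045 ,  0.072 ]), np.float64(19.5), array([148.5, 203. ]))
(array([ 0.6461, -0.0473,  0.072 ]), np.float64(20.0), array([146. , 203.2]))
```

View pics/w2c.png

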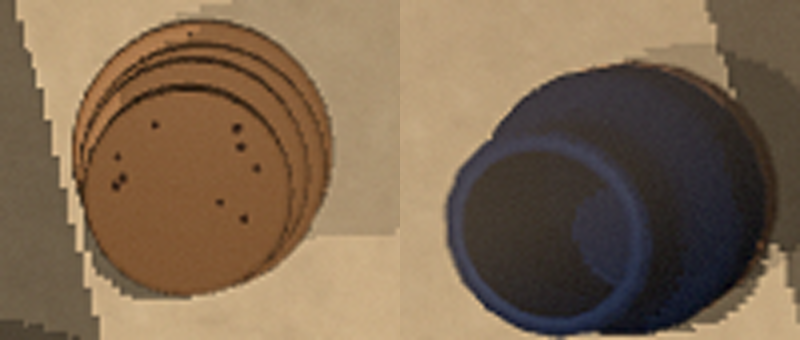

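Zoomed, the 42 mm disc is centred at (307,192.8), which is world (0.6323, 0.0974). The lower discs are only 2–4 mm off that. The navy rim is at (146.5,203.8). I'll descend for the first lid.

arm_command:
  steps:
    - {"delta_rot": [0,0,0],"slide": [1.5,0,3],"claw": 1}
    - {"delta_rot": [0,0,0],"slide": [3.1,-0.1,6],"claw": 1}
    - {"delta_rot": [0,0,0],"slide": [3.1,-0.1,9],"claw": 1}
    - {"delta_rot": [0,0,0],"slide": [3.1,-0.1,11],"claw": 1}
    - {"delta_rot": [0,0,0],"slide": [3.1,-0.1,11],"claw": 1}

```text
time: 2.82
ee_pos: [0.6304, 0.0985, 0.1143]
tool_rot: [0.0, -3.138, -0.0]
contact_force: [-0.7, 0.1, 0.4]
opening: 0.0871
finger_force: 0.0
```

arm_command:
  steps:
    - {"delta_rot": [0,0,0],"slide": [-0.2,-0.1,1.5],"claw": 1}
    - {"delta_rot": [0,0,0],"slide": [-0.2,-0.1,3.2],"claw": 1}
    - {"delta_rot": [0,0,0],"slide": [-0.2,-0.1,3.2],"claw": 1}
    - {"delta_rot": [0,0,0],"slide": [-0.2,-0.1,3.2],"claw": 0.4}
    - {"delta_rot": [0,0,0],"slide": [-0.2,-0.1,3.2],"claw": 0.3}
    - {"delta_rot": [0,0,0],"slide": [-0.2,-0.1,3.2],"claw": 0.3}
    - {"delta_rot": [0,0,0],"slide": [-0.2,-0.1,3.2],"claw": 0.3}
  grip_force: 10

```text
time: 3.7
ee_pos: [0.6347, 0.0959, 0.0838]
tool_rot: [0.004, 3.141, 0.0]
contact_force: [-0.3, 0.1, -0.1]
opening: 0.0548
finger_force: 0.0
```

arm_command:
  steps:
    - {"delta_rot": [0,0,0],"slide": [0,0,0],"claw": 0.3}
    - {"delta_rot": [0,0,0],"slide": [0,0,0],"claw": 0.3}
    - {"delta_rot": [0,0,0],"slide": [0,0,0],"claw": 0.3}
    - {"delta_rot": [0,0,0],"slide": [0,0,0],"claw": 0.3}

```text
time: 4.2
ee_pos: [0.6346, 0.096, 0.0836]
tool_rot: [0.004, 3.142, 0.0]
contact_force: [0.4, 0.1, 0.3]
opening: 0.0415
finger_force: 10.0
```

Run:
```python
from h import *
for i in range(4):
    s=arm.observe();print(s['ee_pos'].round(4) if hasattr(s['ee_pos'],'round') else s['ee_pos'],s['tool_rot'],s['opening'],s['finger_force']); f=grab('wrist','w3')
```

```text
[0.6346 0.096  0.0836] [3.92225592e-03 3.14153974e+00 3.09056638e-04] 0.04147842304350977 9.99997392296791
[0.6346 0.096  0.0836] [3.88889555e-03 3.14152749e+00 2.89963663e-04] 0.04178218725784536 10.000093281269073
[0.6346 0.096  0.0836] [3.87514661e-03 3.14146912e+00 3.44150511e-04] 0.04183552431322637 10.000038743019104
[0.6346 0.0959 0.0836] [3.93145818e-03 3.14150196e+00 2.37721124e-04] 0.041860463597873356 10.000112503767014
```

The lid is gripped (42 mm opening). I'll lift it and go to the viewing position over the cream jar.

arm_command:
  steps:
    - {"delta_rot": [0,0,0],"slide": [0,0,-4],"claw": 0.3}
    - {"delta_rot": [0,0,0],"slide": [0,0,-9],"claw": 0.3}
    - {"delta_rot": [0,0,0],"slide": [2,-4,-13],"claw": 0.3}
    - {"delta_rot": [0,0,0],"slide": [4.5,-9.5,-14],"claw": 0.3}
    - {"delta_rot": [0,0,0],"slide": [7,-15,-14],"claw": 0.3}
    - {"delta_rot": [0,0,0],"slide": [9,-20,-14],"claw": 0.3}
    - {"delta_rot": [0,0,0],"slide": [10.5,-24.8,-14],"claw": 0.3}
    - {"delta_rot": [0,0,0],"slide": [10.5,-24.8,-14],"claw": 0.3}

```text
time: 5.4
ee_pos: [0.5268, -0.1572, 0.2237]
tool_rot: [-0.018, -3.141, 0.003]
contact_force: [-0.3, 0.4, -0.1]
opening: 0.0419
finger_force: 10.0
```

arm_command:
  steps:
    - {"delta_rot": [0,0,0],"slide": [0,0,0],"claw": 0.3}
    - {"delta_rot": [0,0,0],"slide": [0,0,0],"claw": 0.3}
    - {"delta_rot": [0,0,0],"slide": [0,0,0],"claw": 0.3}

```text
time: 5.78
ee_pos: [0.5294, -0.1506, 0.2234]
tool_rot: [-0.0, -3.141, -0.001]
contact_force: [-0.6, -0.5, -0.9]
opening: 0.0414
finger_force: 10.0
```

Run:
```python
from h import *
s=arm.observe();print(s['ee_pos'],s['tool_rot'],s['opening'],s['finger_force'])
f=grab('wrist','w4');p=s['ee_pos']
print(proj(f,[[.495,-.152,.092],[p[0]-.002,p[1],p[2]+.0205]]).round(1))
print(*circ(f,[.495,-.152,.092],.019),sep='\n');print(*circ(f,[.495,-.152,.092],.015),sep='\n')
```

```text
[ 0.52942481 -0.15055755  0.22335303] [-1.91409160e-04 -3.14142548e+00 -5.37726008e-04] 0.04137614293548553 10.00004991889
[[308.  186.1]
 [309.9 311.3]]
(array([ 0.4941, -0.1504,  0.092 ]), np.float64(17.8), array([310., 185.]))
(array([ 0.4929, -0.1524,  0.092 ]), np.float64(17.8), array([307.5, 183.5]))
(array([ 0.4951, -0.1512,  0.092 ]), np.float64(18.9), array([309. , 186.2]))
(array([ 0.4941, -0.1533,  0.092 ]), np.float64(18.0), array([306.5, 185. ]))
(array([ 0.4941, -0.1506,  0.092 ]), np.float64(15.8), array([309.8, 185. ]))
(array([ 0.4953, -0.1502,  0.092 ]), np.float64(14.6), array([310.2, 186.5]))
(array([ 0.4911, -0.1504,  0.092 ]), np.float64(14.6), array([310. , 181.2]))
(array([ 0.4962, -0.1512,  0.092 ]), np.float64(15.5), array([309. , 187.5]))
```

View pics/w4.png

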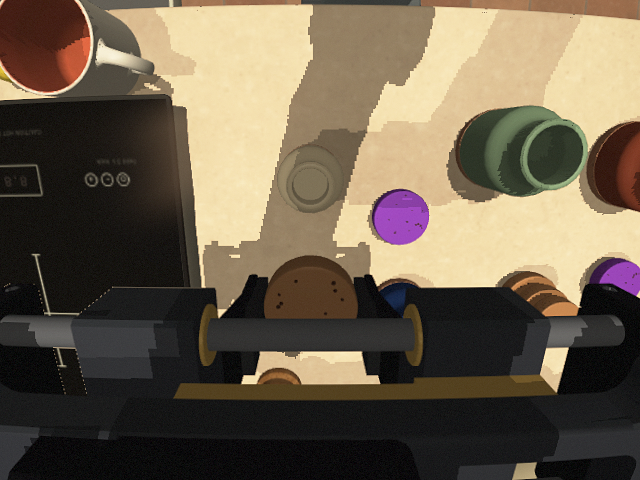

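The lid is held level, with its top edge at (311,256) and its sides at columns 264 and 358. The cream mouth is near (310,184). I'll refine both.

Run:
```python
from h import *
f=grab('wrist');p=np.array(arm.observe()['ee_pos'])
for dx in (-.004,-.002,0,.002): print(dx,proj(f,[p+[dx-.021,0,z] for z in (.0185,.0205,.0225)])[:,1].round(1))
c=f['color'].astype(float).sum(2)/3
print('lidcol',c[248:264,311].round())
im=cv2.resize(f['color'][135:225,260:360],None,fx=5,fy=5,interpolation=cv2.INTER_CUBIC)
g=cv2.createCLAHE(4,(4,4)).apply(cv2.cvtColor(im,cv2.COLOR_BGR2GRAY));cv2.imwrite('pics/w4c.png',g)
```

```text
-0.004 [259.6 261.3 263. ]
-0.002 [264.1 265.8 267.5]
0 [268.5 270.3 272.1]
0.002 [272.9 274.7 276.6]
lidcol [127. 128. 128. 127. 128. 128. 126.  82.  41.  46.  47.  47.  46.  50.
  46.  45.]
```

View pics/w4c.png

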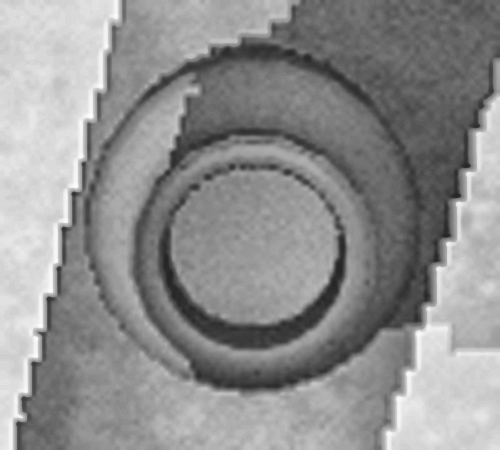

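The cream mouth is centred at about (310.5,185.7), giving (0.4946, −0.151), which agrees with the top camera. I'll lower towards it.

arm_command:
  steps:
    - {"delta_rot": [0,0,0],"slide": [1.5,0,3],"claw": 0.3}
    - {"delta_rot": [0,0,0],"slide": [3.3,-0.1,6],"claw": 0.3}
    - {"delta_rot": [0,0,0],"slide": [3.3,-0.1,9],"claw": 0.3}
    - {"delta_rot": [0,0,0],"slide": [3.3,-0.1,11],"claw": 0.3}
    - {"delta_rot": [0,0,0],"slide": [3.3,-0.1,11],"claw": 0.3}
    - {"delta_rot": [0,0,0],"slide": [3.3,-0.1,11],"claw": 0.3}
    - {"delta_rot": [0,0,0],"slide": [3.3,-0.1,11],"claw": 0.3}

```text
time: 6.75
ee_pos: [0.4968, -0.1529, 0.1145]
tool_rot: [0.004, 3.14, -0.0]
contact_force: [0.3, -0.1, -0.5]
opening: 0.0418
finger_force: 10.0
```

arm_command:
  steps:
    - {"delta_rot": [0,0,0],"slide": [0.1,0.15,0.8],"claw": 0.3}
    - {"delta_rot": [0,0,0],"slide": [0.1,0.15,1.6],"claw": 0.3}
    - {"delta_rot": [0,0,0],"slide": [0.1,0.15,2.2],"claw": 0.3}
    - {"delta_rot": [0,0,0],"slide": [0.1,0.15,2.5],"claw": 0.3}
    - {"delta_rot": [0,0,0],"slide": [0.1,0.15,2.5],"claw": 0.3}
    - {"delta_rot": [0,0,0],"slide": [0.1,0.15,2.5],"claw": 0.3}

```text
time: 7.5
ee_pos: [0.4951, -0.1514, 0.0886]
tool_rot: [0.004, 3.141, -0.0]
contact_force: [0.4, 1.3, -0.3]
opening: 0.0414
finger_force: 10.0
```

arm_command:
  steps:
    - {"delta_rot": [0,0,0],"slide": [0,0,0],"claw": 0.6}
    - {"delta_rot": [0,0,0],"slide": [0,0,0],"claw": 0.7}
    - {"delta_rot": [0,0,0],"slide": [0,0,0],"claw": 0.7}
    - {"delta_rot": [0,0,0],"slide": [0,0,-1],"claw": 0.7}
    - {"delta_rot": [0,0,0],"slide": [0,0,-4],"claw": 0.7}
    - {"delta_rot": [0,0,0],"slide": [0,0,-9],"claw": 0.8}
    - {"delta_rot": [0,0,0],"slide": [-3.4,0,-13.5],"claw": 1}
    - {"delta_rot": [0,0,0],"slide": [-3.4,0,-13.5],"claw": 1}

```text
time: 8.5
ee_pos: [0.5333, -0.1516, 0.2282]
tool_rot: [0.002, 3.131, -0.002]
contact_force: [-0.3, 0.2, -1.1]
opening: 0.0818
finger_force: 0.0
```

arm_command:
  steps:
    - {"delta_rot": [0,0,0],"slide": [0,0,0],"claw": 1}
    - {"delta_rot": [0,0,0],"slide": [0,0,0],"claw": 1}

```text
time: 8.75
ee_pos: [0.5274, -0.1513, 0.2222]
tool_rot: [-0.005, -3.138, -0.001]
contact_force: [0.4, 0.3, -0.3]
opening: 0.0864
finger_force: 0.0
```

Run:
```python
from h import *
s=arm.observe();print(s['ee_pos'],s['tool_rot'],s['opening'])
f=grab('wrist','w5');S=grab('side');T=grab('top')
print(proj(f,[[.495,-.151,.108],[.466,.0375,.108]]).round(1));print(*circ(f,[.495,-.151,.108],.021),sep='\n')
a=cv2.resize(f['color'][130:230,230:600],None,fx=2.1,fy=2.1);a=cv2.resize(a,(777,210))
b=cv2.resize(S['color'][215:285,320:410],None,fx=4.2,fy=4.2,interpolation=cv2.INTER_CUBIC)
c=cv2.resize(T['color'][250:310,340:405],None,fx=4.9,fy=4.9,interpolation=cv2.INTER_CUBIC)
o=np.zeros((510,777,3),np.uint8);o[:210]=a;o[210:210+b.shape[0],:b.shape[1]]=b;o[210:210+c.shape[0],400:400+c.shape[1]]=c
cv2.imwrite('pics/w5c.png',o)
```

```text
[ 0.52737995 -0.15127277  0.22215348] [-4.68871913e-03 -3.13836462e+00 -9.67584378e-04] 0.08637723526319305
[[310.  192.3]
 [553.5 155.7]]
(array([ 0.492 , -0.1506,  0.108 ]), np.float64(20.9), array([310.5, 188.5]))
(array([ 0.4932, -0.1508,  0.108 ]), np.float64(20.3), array([310.2, 190. ]))
(array([ 0.4922, -0.152 ,  0.108 ]), np.float64(21.4), array([308.8, 188.8]))
(array([ 0.4907, -0.1516,  0.108 ]), np.float64(22.0), array([309.2, 186.8]))
```

View pics/w5c.png

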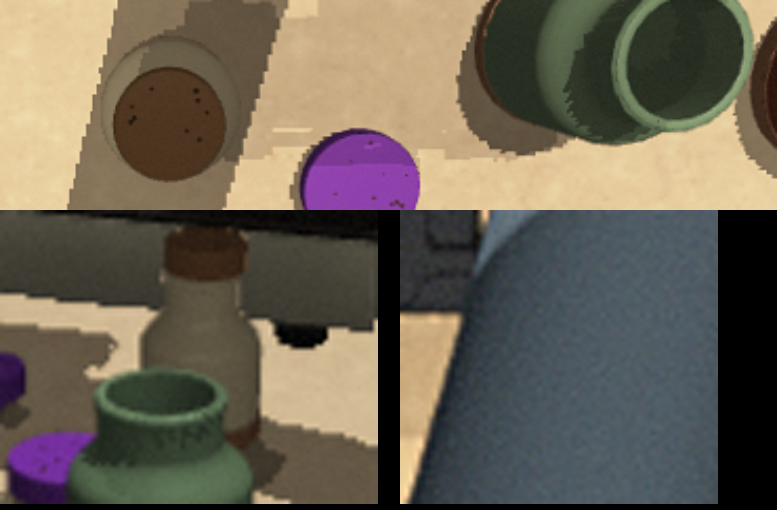

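The cream jar's lid is seated: level in the side view, with the disc at wrist pixel (310.5,189), within play. Next is lid 50.

arm_command:
  steps:
    - {"delta_rot": [0,0,0],"slide": [-4,0,0],"claw": 1}
    - {"delta_rot": [0,0,0],"slide": [-8,4,0],"claw": 1}
    - {"delta_rot": [0,0,0],"slide": [-11.6,8,0],"claw": 1}
    - {"delta_rot": [0,0,0],"slide": [-14.5,10.1,0],"claw": 1}
    - {"delta_rot": [0,0,0],"slide": [-15.2,10.1,0],"claw": 1}
    - {"delta_rot": [0,0,0],"slide": [-15.2,10.1,0],"claw": 1}
    - {"delta_rot": [0,0,0],"slide": [-15.2,10.1,0],"claw": 1}
    - {"delta_rot": [0,0,0],"slide": [-15.2,10.1,0],"claw": 1}

```text
time: 9.9
ee_pos: [0.6805, -0.052, 0.2239]
tool_rot: [0.007, 3.142, -0.0]
contact_force: [-0.2, 0.3, 0.4]
opening: 0.0867
finger_force: 0.0
```

```bash
cat >> h.py <<'E'
def blob(f,lo,hi,box):
    x0,y0,x1,y1=box;m=cv2.inRange(cv2.cvtColor(f['color'][y0:y1,x0:x1],cv2.COLOR_BGR2HSV),np.array(lo),np.array(hi))
    m=cv2.morphologyEx(m,cv2.MORPH_CLOSE,np.ones((5,5),np.uint8));m=cv2.morphologyEx(m,cv2.MORPH_OPEN,np.ones((3,3),np.uint8))
    cs,_=cv2.findContours(m,cv2.RETR_EXTERNAL,cv2.CHAIN_APPROX_NONE);c=max(cs,key=cv2.contourArea);return c[:,0]+[x0,y0]
E
python3 - <<'E'
from h import *
s=arm.observe();print(s['ee_pos'],s['tool_rot'])
f=grab('wrist','w6');print(proj(f,[[.646,-.0495,.072]]).round(1))
print(*circ(f,[.646,-.0495,.072],.023),sep='\n');print(*circ(f,[.646,-.0495,.072],.019),sep='\n')
x,y=proj(f,[[.646,-.0495,.072]])[0].astype(int)
im=cv2.resize(f['color'][y-40:y+40,x-40:x+40],None,fx=5,fy=5,interpolation=cv2.INTER_CUBIC);print(x-40,y-40)
cv2.imwrite('pics/w6c.png',cv2.convertScaleAbs(im,alpha=2))
E
```

```text
[ 0.68054737 -0.05199494  0.22388502] [ 6.79631616e-03  3.14151853e+00 -1.86953902e-04]
[[312.6 182.5]]
(array([ 0.643 , -0.0531,  0.072 ]), np.float64(24.4), array([308.5, 179. ]))
(array([ 0.6484, -0.0518,  0.072 ]), np.float64(22.5), array([310. , 185.2]))
(array([ 0.6438, -0.0507,  0.072 ]), np.float64(22.0), array([311.2, 180. ]))
(array([ 0.6432, -0.044 ,  0.072 ]), np.float64(24.4), array([319. , 179.2]))
(array([ 0.6456, -0.049 ,  0.072 ]), np.float64(19.6), array([313.2, 182. ]))
(array([ 0.6465, -0.0474,  0.072 ]), np.float64(17.9), array([315., 183.]))
(array([ 0.649 , -0.0546,  0.072 ]), np.float64(19.6), array([306.8, 186. ]))
(array([ 0.6471, -0.049 ,  0.072 ]), np.float64(18.2), array([313.2, 183.8]))
272 142
```

View pics/w6c.png

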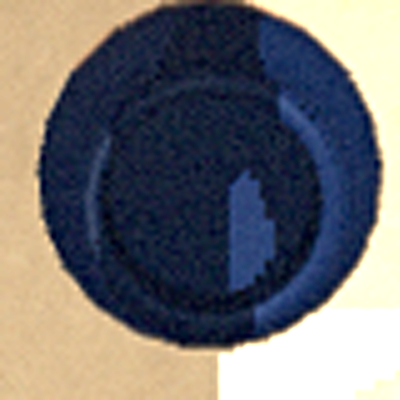

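The navy rim in the crop is centred at (212,197), which is pixel (314,181) and about (0.6448, −0.0497).

arm_command:
  steps:
    - {"delta_rot": [0,0,0],"slide": [0.5,4,0],"claw": 1}
    - {"delta_rot": [0,0,0],"slide": [1,8,0],"claw": 1}
    - {"delta_rot": [0,0,0],"slide": [1.4,12,1],"claw": 1}
    - {"delta_rot": [0,0,0],"slide": [1.4,15,2],"claw": 1}
    - {"delta_rot": [0,0,0],"slide": [1.4,15,2],"claw": 1}
    - {"delta_rot": [0,0,0],"slide": [1.4,15,2],"claw": 1}
    - {"delta_rot": [0,0,0],"slide": [1.4,15,2],"claw": 1}

```text
time: 10.82
ee_pos: [0.668, 0.097, 0.2041]
tool_rot: [0.009, 3.141, -0.001]
contact_force: [0.3, 0.0, -0.1]
opening: 0.0871
finger_force: 0.0
```

```bash
cat >> h.py <<'E'
def stack(name,X,r,n):
    s=arm.observe();print(s['ee_pos'],s['tool_rot']);f=grab('wrist',name)
    x,y=proj(f,[X])[0].astype(int);print('pred',x,y,'r px',np.linalg.norm(np.diff(proj(f,[X,np.array(X)+[0,r,0]]),axis=0)))
    c=blob(f,(4,90,50),(16,200,255),(x-60,y-60,x+60,y+60));print('bbox L T R B',c.min(0),c.max(0))
    print('cand by L/B edges:');rp=np.linalg.norm(np.diff(proj(f,[X,np.array(X)+[0,r,0]]),axis=0))
    # points on the far (bottom) arc belong to the top disc alone
    q=c[c[:,1]>c[:,1].max()-rp*0.75].astype(np.float32);from scipy.optimize import least_squares
    o=least_squares(lambda a:np.hypot(*(q-a[:2]).T)-a[2],[x,y,rp],loss='soft_l1').x;print('arc fit',o,onz(f,o[:2],X[2]))
    print(*circ(f,X,r),sep='\n');return f,x,y
E
python3 - <<'E'
from h import *
f,x,y=stack('w7',[.632,.0975,.078],.025,50)
hsv=cv2.cvtColor(f['color'],cv2.COLOR_BGR2HSV);print(hsv[y,x-45:x+46:6].tolist())
E
```

```text
[0.66800281 0.09702692 0.20412809] [ 8.54825388e-03  3.14064665e+00 -1.15188534e-03]
pred 310 184 r px 31.29335882291502
bbox L T R B [279 145] [347 216]
cand by L/B edges:
arc fit [312.71583111 183.37850396  32.88950279] [0.63090032 0.09936176 0.078     ]
(array([0.6272, 0.0994, 0.078 ]), np.float64(26.2), array([312.8, 178.8]))
(array([0.632, 0.098, 0.078]), np.float64(23.5), array([311. , 184.8]))
(array([0.6308, 0.0996, 0.078 ]), np.float64(25.1), array([313. , 183.2]))
(array([0.633 , 0.0988, 0.078 ]), np.float64(24.7), array([312., 186.]))
[[17, 90, 111], [19, 83, 113], [18, 85, 214], [14, 153, 133], [14, 148, 131], [14, 148, 133], [13, 155, 89], [14, 145, 135], [15, 146, 136], [14, 149, 135], [14, 151, 135], [14, 156, 134], [13, 147, 135], [14, 148, 138], [18, 89, 172], [18, 87, 173]]
```

arm_command:
  steps:
    - {"delta_rot": [0,0,0],"slide": [1.8,0,3],"claw": 1}
    - {"delta_rot": [0,0,0],"slide": [3.6,0,6],"claw": 1}
    - {"delta_rot": [0,0,0],"slide": [3.6,0,9],"claw": 1}
    - {"delta_rot": [0,0,0],"slide": [3.6,0,11.5],"claw": 1}
    - {"delta_rot": [0,0,0],"slide": [3.6,0,11.5],"claw": 1}
    - {"delta_rot": [0,0,0],"slide": [3.6,0,11.5],"claw": 1}
    - {"delta_rot": [0,0,0],"slide": [3.6,0,11.5],"claw": 1}

```text
time: 11.75
ee_pos: [0.6327, 0.0993, 0.09]
tool_rot: [0.005, 3.139, 0.001]
contact_force: [-0.2, -0.2, -0.3]
opening: 0.0872
finger_force: 0.0
```

arm_command:
  steps:
    - {"delta_rot": [0,0,0],"slide": [0.1,-0.2,1.5],"claw": 1}
    - {"delta_rot": [0,0,0],"slide": [0.1,-0.2,3.2],"claw": 1}
    - {"delta_rot": [0,0,0],"slide": [0.1,-0.2,3.2],"claw": 0.7}
    - {"delta_rot": [0,0,0],"slide": [0.1,-0.2,3.2],"claw": 0.4}
    - {"delta_rot": [0,0,0],"slide": [0.1,-0.2,3.2],"claw": 0.4}
    - {"delta_rot": [0,0,0],"slide": [0.1,-0.2,3.2],"claw": 0.4}
    - {"delta_rot": [0,0,0],"slide": [0.1,-0.2,3.2],"claw": 0.4}
    - {"delta_rot": [0,0,0],"slide": [0.1,-0.2,3.2],"claw": 0.4}

```text
time: 12.75
ee_pos: [0.6309, 0.0975, 0.0569]
tool_rot: [0.004, 3.141, 0.0]
contact_force: [0.1, 0.2, 1.1]
opening: 0.0493
finger_force: 10.0
```

arm_command:
  steps:
    - {"delta_rot": [0,0,0],"slide": [0,0,0],"claw": 0.4}
    - {"delta_rot": [0,0,0],"slide": [0,0,0],"claw": 0.4}

```text
time: 13.0
ee_pos: [0.6308, 0.0975, 0.0569]
tool_rot: [0.004, 3.141, 0.0]
contact_force: [0.3, 0.7, 2.3]
opening: 0.0496
finger_force: 10.0
```

arm_command:
  steps:
    - {"delta_rot": [0,0,0],"slide": [0,0,-3],"claw": 0.4}
    - {"delta_rot": [0,0,0],"slide": [0,0,-6],"claw": 0.4}
    - {"delta_rot": [0,0,0],"slide": [-0.5,-5,-6],"claw": 0.4}
    - {"delta_rot": [0,0,0],"slide": [-1,-10,-6],"claw": 0.4}
    - {"delta_rot": [0,0,0],"slide": [-1.4,-14.7,-5],"claw": 0.4}
    - {"delta_rot": [0,0,0],"slide": [-1.4,-14.7,-4],"claw": 0.4}
    - {"delta_rot": [0,0,0],"slide": [-1.4,-14.7,-4],"claw": 0.4}
    - {"delta_rot": [0,0,0],"slide": [-1.4,-14.7,-4],"claw": 0.4}

```text
time: 14.0
ee_pos: [0.6443, -0.0476, 0.0965]
tool_rot: [0.0, -3.141, -0.002]
contact_force: [-0.0, 0.3, -0.3]
opening: 0.0497
finger_force: 10.0
```

arm_command:
  steps:
    - {"delta_rot": [0,0,0],"slide": [0,0,0],"claw": 0.4}

```text
time: 14.12
ee_pos: [0.6446, -0.0481, 0.0969]
tool_rot: [0.0, 3.141, 0.001]
contact_force: [0.2, -0.2, -0.7]
opening: 0.0498
finger_force: 10.0
```

arm_command:
  steps:
    - {"delta_rot": [0,0,0],"slide": [0,-0.2,0.6],"claw": 0.4}
    - {"delta_rot": [0,0,0],"slide": [0,-0.2,1.4],"claw": 0.4}
    - {"delta_rot": [0,0,0],"slide": [0,-0.2,2.2],"claw": 0.4}
    - {"delta_rot": [0,0,0],"slide": [0,-0.2,2.8],"claw": 0.4}
    - {"delta_rot": [0,0,0],"slide": [0,-0.2,2.8],"claw": 0.4}
    - {"delta_rot": [0,0,0],"slide": [0,-0.2,2.8],"claw": 0.4}

```text
time: 14.88
ee_pos: [0.6443, -0.0511, 0.0683]
tool_rot: [-0.003, -3.141, -0.001]
contact_force: [0.1, 2.9, 0.5]
opening: 0.0496
finger_force: 10.0
```

arm_command:
  steps:
    - {"delta_rot": [0,0,0],"slide": [0,0.15,0],"claw": 0.4}
    - {"delta_rot": [0,0,0],"slide": [0,0.15,0],"claw": 0.4}
    - {"delta_rot": [0,0,0],"slide": [0,0.15,0],"claw": 0.4}

```text
time: 15.25
ee_pos: [0.644, -0.0503, 0.0684]
tool_rot: [-0.004, -3.141, 0.0]
contact_force: [0.3, 0.8, -0.7]
opening: 0.0496
finger_force: 10.0
```

Release, lift, back off and look.

arm_command:
  steps:
    - {"delta_rot": [0,0,0],"slide": [0,0,0],"claw": 0.7}
    - {"delta_rot": [0,0,0],"slide": [0,0,0],"claw": 0.8}
    - {"delta_rot": [0,0,0],"slide": [0,0,0],"claw": 0.8}
    - {"delta_rot": [0,0,0],"slide": [0,0,-1],"claw": 0.8}
    - {"delta_rot": [0,0,0],"slide": [0,0,-4],"claw": 0.8}
    - {"delta_rot": [0,0,0],"slide": [0,0,-9],"claw": 0.9}
    - {"delta_rot": [0,0,0],"slide": [-3.5,0,-14],"claw": 1}
    - {"delta_rot": [0,0,0],"slide": [-3.5,0,-14],"claw": 1}

```text
time: 16.25
ee_pos: [0.6839, -0.0504, 0.2146]
tool_rot: [0.003, 3.129, -0.0]
contact_force: [-0.5, -0.0, -0.2]
opening: 0.0851
finger_force: 0.0
```

arm_command:
  steps:
    - {"delta_rot": [0,0,0],"slide": [0,0,0],"claw": 1}
    - {"delta_rot": [0,0,0],"slide": [0,0,0],"claw": 1}

```text
time: 16.5
ee_pos: [0.6777, -0.0502, 0.2069]
tool_rot: [-0.004, -3.138, -0.0]
contact_force: [0.3, 0.3, -0.6]
opening: 0.0867
finger_force: 0.0
```

Run:
```python
from h import *
f,x,y=stack('w8',[.645,-.0495,.088],.025,50)
S=grab('side','s8')
c=blob(S,(4,90,40),(16,220,255),(260,225,305,262));print('side lid bbox',c.min(0),c.max(0),cv2.minAreaRect(c.astype(np.float32)))
print(proj(S,[[.645,-.05,.088],[.645,-.05,.072]]))
```

```text
[ 0.67769692 -0.05021243  0.20687771] [-4.18142669e-03 -3.13807344e+00 -2.86352057e-04]
pred 310 190 r px 31.93658559974577
bbox L T R B [280 161] [341 223]
cand by L/B edges:
arc fit [309.87804309 191.26913825  31.22396285] [ 0.64522608 -0.05014006  0.088     ]
(array([ 0.646 , -0.0499,  0.088 ]), np.float64(24.3), array([310.2, 192.2]))
(array([ 0.636 , -0.0485,  0.088 ]), np.float64(26.5), array([312. , 179.5]))
(array([ 0.6434, -0.0498,  0.088 ]), np.float64(25.9), array([310.2, 189. ]))
(array([ 0.6458, -0.0485,  0.088 ]), np.float64(23.3), array([312., 192.]))
side lid bbox [260 225] [295 254] ((277.5, 239.5), (29.0, 35.0), 90.0)
[[282.74236837 239.3998438 ]
 [283.10019291 246.72590798]]
```

Navy is seated: the disc outline is round (61×62 px) at the expected radius and centred at (0.6452, −0.0501). Next is lid 58.

arm_command:
  steps:
    - {"delta_rot": [0,0,0],"slide": [0.5,4,0],"claw": 1}
    - {"delta_rot": [0,0,0],"slide": [1,8,0],"claw": 1}
    - {"delta_rot": [0,0,0],"slide": [1,12,1],"claw": 1}
    - {"delta_rot": [0,0,0],"slide": [1,15,2.7],"claw": 1}
    - {"delta_rot": [0,0,0],"slide": [1,15,2.7],"claw": 1}
    - {"delta_rot": [0,0,0],"slide": [1,15,2.7],"claw": 1}
    - {"delta_rot": [0,0,0],"slide": [1,15,2.7],"claw": 1}

```text
time: 17.48
ee_pos: [0.6701, 0.0976, 0.1821]
tool_rot: [0.008, 3.141, -0.001]
contact_force: [0.2, -0.6, -0.4]
opening: 0.0871
finger_force: 0.0
```

Run:
```python
from h import *
f,x,y=stack('w9',[.632,.0985,.052],.029,58)
```

```text
[0.67005747 0.09755787 0.18209816] [ 8.33552471e-03  3.14065342e+00 -1.27855174e-03]
pred 310 181 r px 35.886503391549574
bbox L T R B [276 143] [349 220]
cand by L/B edges:
arc fit [312.606786   184.91531866  34.93797699] [0.63471776 0.09983639 0.052     ]
(array([0.6342, 0.1   , 0.052 ]), np.float64(27.0), array([312.8, 184.2]))
(array([0.6326, 0.0983, 0.052 ]), np.float64(30.8), array([310.8, 182.2]))
(array([0.6305, 0.0998, 0.052 ]), np.float64(29.9), array([312.5, 179.8]))
(array([0.635 , 0.0987, 0.052 ]), np.float64(28.3), array([311.2, 185.2]))
```

arm_command:
  steps:
    - {"delta_rot": [0,0,0],"slide": [1.8,0,3],"claw": 1}
    - {"delta_rot": [0,0,0],"slide": [3.6,0,6],"claw": 1}
    - {"delta_rot": [0,0,0],"slide": [3.6,0,9],"claw": 1}
    - {"delta_rot": [0,0,0],"slide": [3.6,0,11.5],"claw": 1}
    - {"delta_rot": [0,0,0],"slide": [3.6,0,11.5],"claw": 1}
    - {"delta_rot": [0,0,0],"slide": [3.6,0,11.5],"claw": 1}
    - {"delta_rot": [0,0,0],"slide": [3.6,0,11.5],"claw": 1}

```text
time: 18.4
ee_pos: [0.6347, 0.0998, 0.0681]
tool_rot: [0.005, 3.139, 0.001]
contact_force: [-0.9, -0.4, 0.2]
opening: 0.0872
finger_force: 0.0
```

arm_command:
  steps:
    - {"delta_rot": [0,0,0],"slide": [0,-0.1,1.5],"claw": 1}
    - {"delta_rot": [0,0,0],"slide": [0,-0.1,3.0],"claw": 1}
    - {"delta_rot": [0,0,0],"slide": [0,-0.1,3.65],"claw": 1}
    - {"delta_rot": [0,0,0],"slide": [0,-0.1,3.65],"claw": 0.5}
    - {"delta_rot": [0,0,0],"slide": [0,-0.1,3.65],"claw": 0.5}
    - {"delta_rot": [0,0,0],"slide": [0,-0.1,3.65],"claw": 0.5}
    - {"delta_rot": [0,0,0],"slide": [0,-0.1,3.65],"claw": 0.5}
    - {"delta_rot": [0,0,0],"slide": [0,-0.1,3.65],"claw": 0.5}

```text
time: 19.4
ee_pos: [0.6339, 0.099, 0.0305]
tool_rot: [0.004, 3.141, 0.001]
contact_force: [0.5, -0.3, 2.2]
opening: 0.0575
finger_force: 10.0
```

arm_command:
  steps:
    - {"delta_rot": [0,0,0],"slide": [0,0,0],"claw": 0.5}
    - {"delta_rot": [0,0,0],"slide": [0,0,0],"claw": 0.5}

```text
time: 19.65
ee_pos: [0.6339, 0.099, 0.0304]
tool_rot: [0.004, 3.141, 0.0]
contact_force: [-0.0, -0.5, 4.1]
opening: 0.0575
finger_force: 10.0
```

arm_command:
  steps:
    - {"delta_rot": [0,0,0],"slide": [0,0,-3],"claw": 0.5}
    - {"delta_rot": [0,0,0],"slide": [0,0,-8],"claw": 0.5}
    - {"delta_rot": [0,0,0],"slide": [0,0,-13],"claw": 0.5}
    - {"delta_rot": [0,0,0],"slide": [3,-1.5,-17],"claw": 0.5}
    - {"delta_rot": [0,0,0],"slide": [7,-3.5,-20],"claw": 0.5}
    - {"delta_rot": [0,0,0],"slide": [10.5,-5,-21],"claw": 0.5}
    - {"delta_rot": [0,0,0],"slide": [12.9,-6.2,-21],"claw": 0.5}
    - {"delta_rot": [0,0,0],"slide": [12.9,-6.2,-21],"claw": 0.5}

```text
time: 20.65
ee_pos: [0.5029, 0.0361, 0.2401]
tool_rot: [-0.007, -3.141, -0.0]
contact_force: [0.9, -0.2, -0.0]
opening: 0.0574
finger_force: 10.0
```

arm_command:
  steps:
    - {"delta_rot": [0,0,0],"slide": [0,0,0],"claw": 0.5}
    - {"delta_rot": [0,0,0],"slide": [0,0,0],"claw": 0.5}

```text
time: 20.9
ee_pos: [0.5052, 0.0378, 0.2397]
tool_rot: [-0.003, -3.141, 0.0]
contact_force: [-0.6, 0.0, -1.7]
opening: 0.0578
finger_force: 10.0
```

Run:
```python
from h import *
s=arm.observe();print(s['ee_pos'],s['tool_rot'],s['opening'])
f=grab('wrist','w10')
for r in (.027,.023): print(*circ(f,[.466,.038,.108],r),sep='\n')
x,y=proj(f,[[.466,.038,.108]])[0].astype(int);print(x,y)
im=cv2.resize(f['color'][y-50:y+50,x-50:x+50],None,fx=5,fy=5,interpolation=cv2.INTER_CUBIC)
w=cv2.resize(f['color'][240:350,220:400],None,fx=1.6,fy=1.6);o=np.zeros((500,790,3),np.uint8);o[:,:500]=cv2.convertScaleAbs(im,alpha=1.5);o[:w.shape[0],500:500+w.shape[1]]=w
cv2.imwrite('pics/w10c.png',o)
```

```text
[0.50515564 0.03777493 0.23965263] [-2.69824675e-03 -3.14130074e+00  1.53513500e-04] 0.05782303773334967
(array([0.4665, 0.041 , 0.108 ]), np.float64(26.2), array([313.8, 180.8]))
(array([0.4653, 0.0405, 0.108 ]), np.float64(27.1), array([313.2, 179.2]))
(array([0.4689, 0.044 , 0.108 ]), np.float64(26.9), array([317.5, 183.8]))
(array([0.4651, 0.0389, 0.108 ]), np.float64(25.6), array([311.2, 179. ]))
(array([0.4667, 0.0408, 0.108 ]), np.float64(23.0), array([313.5, 181. ]))
(array([0.4667, 0.043 , 0.108 ]), np.float64(24.4), array([316.2, 181. ]))
(array([0.4645, 0.041 , 0.108 ]), np.float64(21.4), array([313.8, 178.2]))
(array([0.4659, 0.0418, 0.108 ]), np.float64(24.1), array([314.8, 180. ]))
310 180
```

View pics/w10c.png

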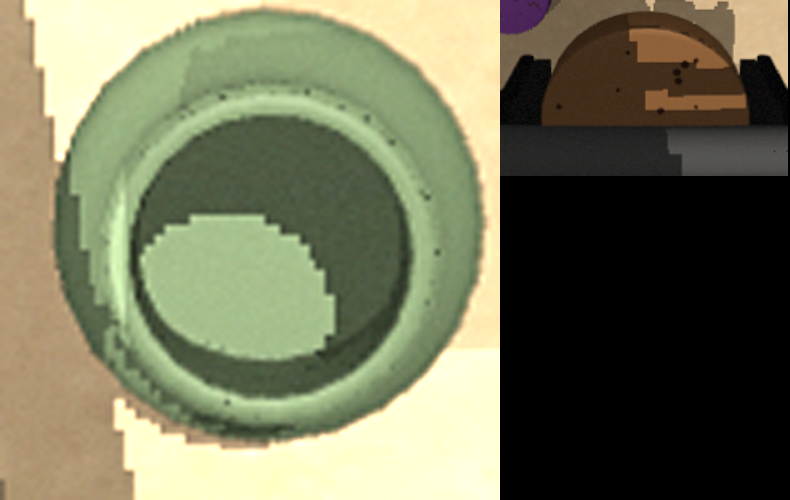

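The green mouth in the crop is centred at (272,256), i.e. pixel (314,181) and about (0.4666, 0.0408). The held lid is level.

arm_command:
  steps:
    - {"delta_rot": [0,0,0],"slide": [2,0.3,3],"claw": 0.5}
    - {"delta_rot": [0,0,0],"slide": [3.9,0.3,6],"claw": 0.5}
    - {"delta_rot": [0,0,0],"slide": [3.9,0.3,9],"claw": 0.5}
    - {"delta_rot": [0,0,0],"slide": [3.9,0.3,11],"claw": 0.5}
    - {"delta_rot": [0,0,0],"slide": [3.9,0.3,11],"claw": 0.5}
    - {"delta_rot": [0,0,0],"slide": [3.9,0.3,11],"claw": 0.5}
    - {"delta_rot": [0,0,0],"slide": [3.9,0.3,11],"claw": 0.5}

```text
time: 21.82
ee_pos: [0.4663, 0.0405, 0.1309]
tool_rot: [0.004, 3.14, 0.001]
contact_force: [1.1, 0.4, -0.2]
opening: 0.0576
finger_force: 10.0
```

arm_command:
  steps:
    - {"delta_rot": [0,0,0],"slide": [0,0,0.7],"claw": 0.5}
    - {"delta_rot": [0,0,0],"slide": [0,0,1.4],"claw": 0.5}
    - {"delta_rot": [0,0,0],"slide": [0,0,2.1],"claw": 0.5}
    - {"delta_rot": [0,0,0],"slide": [0,0,2.6],"claw": 0.5}
    - {"delta_rot": [0,0,0],"slide": [0,0,2.6],"claw": 0.5}
    - {"delta_rot": [0,0,0],"slide": [0,0,2.6],"claw": 0.5}

```text
time: 22.58
ee_pos: [0.4656, 0.0403, 0.1041]
tool_rot: [0.004, 3.141, 0.0]
contact_force: [-0.1, 0.2, -1.1]
opening: 0.0576
finger_force: 10.0
```

arm_command:
  steps:
    - {"delta_rot": [0,0,0],"slide": [0,0,0.1],"claw": 0.8}
    - {"delta_rot": [0,0,0],"slide": [0,0,0.1],"claw": 0.9}
    - {"delta_rot": [0,0,0],"slide": [0,0,0.1],"claw": 0.9}
    - {"delta_rot": [0,0,0],"slide": [0,0,-1],"claw": 0.9}
    - {"delta_rot": [0,0,0],"slide": [0,0,-4],"claw": 0.9}
    - {"delta_rot": [0,0,0],"slide": [0,0,-9],"claw": 1}
    - {"delta_rot": [0,0,0],"slide": [-3.7,0,-13],"claw": 1}
    - {"delta_rot": [0,0,0],"slide": [-3.7,0,-13],"claw": 1}

```text
time: 23.58
ee_pos: [0.5066, 0.0404, 0.2383]
tool_rot: [0.005, 3.132, 0.002]
contact_force: [0.7, 0.1, 0.0]
opening: 0.0866
finger_force: 0.0
```

arm_command:
  steps:
    - {"delta_rot": [0,0,0],"slide": [0,0,0],"claw": 1}
    - {"delta_rot": [0,0,0],"slide": [0,0,0],"claw": 1}

```text
time: 23.82
ee_pos: [0.5009, 0.0401, 0.2328]
tool_rot: [-0.004, -3.139, 0.001]
contact_force: [-0.0, -0.3, -0.2]
opening: 0.087
finger_force: 0.0
```

Run:
```python
from h import *
f,x,y=stack('w11',[.4666,.041,.124],.029,58)
```

```text
[0.50093169 0.0400747  0.23283709] [-3.77474655e-03 -3.13862574e+00  5.82870402e-04]
pred 311 190 r px 38.4249304897494
bbox L T R B [274 153] [348 233]
cand by L/B edges:
arc fit [310.01372605 191.12959339  37.43422336] [0.46682849 0.04019838 0.124     ]
(array([0.4662, 0.0408, 0.124 ]), np.float64(27.2), array([310.8, 190.2]))
(array([0.4673, 0.0409, 0.124 ]), np.float64(28.3), array([311. , 191.8]))
(array([0.4667, 0.0391, 0.124 ]), np.float64(29.2), array([308.5, 191. ]))
(array([0.465 , 0.0415, 0.124 ]), np.float64(28.8), array([311.8, 188.8]))
```

The green lid is seated at (0.4668, 0.0402). Last is lid 66.

arm_command:
  steps:
    - {"delta_rot": [0,0,0],"slide": [-4.5,1,0],"claw": 1}
    - {"delta_rot": [0,0,0],"slide": [-9,3,0],"claw": 1}
    - {"delta_rot": [0,0,0],"slide": [-13,5,2],"claw": 1}
    - {"delta_rot": [0,0,0],"slide": [-17,5.9,5],"claw": 1}
    - {"delta_rot": [0,0,0],"slide": [-17,5.9,7],"claw": 1}
    - {"delta_rot": [0,0,0],"slide": [-17,5.9,7],"claw": 1}
    - {"delta_rot": [0,0,0],"slide": [-17,5.9,7],"claw": 1}
    - {"delta_rot": [0,0,0],"slide": [-17,5.9,7],"claw": 1}

```text
time: 24.88
ee_pos: [0.6728, 0.0986, 0.1659]
tool_rot: [0.005, 3.139, 0.001]
contact_force: [-0.4, 0.8, 0.0]
opening: 0.0871
finger_force: 0.0
```

Run:
```python
from h import *
f,x,y=stack('w12',[.633,.0995,.026],.033,66)
```

```text
[0.67276534 0.0985772  0.16586944] [4.56698163e-03 3.13918389e+00 1.20675800e-03]
pred 310 177 r px 39.61280637347947
bbox L T R B [273 140] [350 218]
cand by L/B edges:
arc fit [311.25765923 179.3222828   38.69757906] [0.63434414 0.09987512 0.026     ]
(array([0.6341, 0.0995, 0.026 ]), np.float64(32.7), array([310.8, 179. ]))
(array([0.632 , 0.0999, 0.026 ]), np.float64(30.7), array([311.2, 176.5]))
(array([0.6355, 0.0994, 0.026 ]), np.float64(32.2), array([310.8, 180.8]))
(array([0.6337, 0.1007, 0.026 ]), np.float64(31.6), array([312.2, 178.5]))
```

arm_command:
  steps:
    - {"delta_rot": [0,0,0],"slide": [2,0,3],"claw": 1}
    - {"delta_rot": [0,0,0],"slide": [3.8,0,6],"claw": 1}
    - {"delta_rot": [0,0,0],"slide": [3.8,0,9],"claw": 1}
    - {"delta_rot": [0,0,0],"slide": [3.8,0,11.5],"claw": 1}
    - {"delta_rot": [0,0,0],"slide": [3.8,0,11.5],"claw": 1}
    - {"delta_rot": [0,0,0],"slide": [3.8,0,11.5],"claw": 1}
    - {"delta_rot": [0,0,0],"slide": [3.8,0,11.5],"claw": 1}

```text
time: 25.8
ee_pos: [0.6357, 0.099, 0.0507]
tool_rot: [0.004, 3.139, 0.001]
contact_force: [-1.1, -1.7, 0.4]
opening: 0.087
finger_force: 0.0
```

arm_command:
  steps:
    - {"delta_rot": [0,0,0],"slide": [0.1,0,1.5],"claw": 1}
    - {"delta_rot": [0,0,0],"slide": [0.1,0,3.2],"claw": 1}
    - {"delta_rot": [0,0,0],"slide": [0.1,0,4.4],"claw": 1}
    - {"delta_rot": [0,0,0],"slide": [0.1,0,4.4],"claw": 0.8}
    - {"delta_rot": [0,0,0],"slide": [0.1,0,4.4],"claw": 0.6}
    - {"delta_rot": [0,0,0],"slide": [0.1,0,4.4],"claw": 0.6}
    - {"delta_rot": [0,0,0],"slide": [0.1,0,4.4],"claw": 0.6}
    - {"delta_rot": [0,0,0],"slide": [0.1,0,4.4],"claw": 0.6}

```text
time: 26.8
ee_pos: [0.634, 0.099, 0.0055]
tool_rot: [0.004, 3.141, 0.0]
contact_force: [-0.0, 0.1, 1.4]
opening: 0.0656
finger_force: 10.0
```

arm_command:
  steps:
    - {"delta_rot": [0,0,0],"slide": [0,0,0],"claw": 0.6}

```text
time: 26.92
ee_pos: [0.634, 0.0989, 0.0055]
tool_rot: [0.004, 3.141, 0.0]
contact_force: [-0.1, -0.1, 2.3]
opening: 0.0657
finger_force: 10.0
```

arm_command:
  steps:
    - {"delta_rot": [0,0,0],"slide": [0,0,-4],"claw": 0.6}
    - {"delta_rot": [0,0,0],"slide": [0,0,-9],"claw": 0.6}
    - {"delta_rot": [0,0,0],"slide": [1,1,-14],"claw": 0.6}
    - {"delta_rot": [0,0,0],"slide": [4,4,-18],"claw": 0.6}
    - {"delta_rot": [0,0,0],"slide": [8,7,-21],"claw": 0.6}
    - {"delta_rot": [0,0,0],"slide": [11.4,9.7,-21],"claw": 0.6}
    - {"delta_rot": [0,0,0],"slide": [11.4,9.7,-21],"claw": 0.6}
    - {"delta_rot": [0,0,0],"slide": [11.4,9.7,-21],"claw": 0.6}

```text
time: 27.92
ee_pos: [0.5201, 0.1955, 0.2149]
tool_rot: [0.005, 3.141, -0.001]
contact_force: [-0.0, -0.1, -0.3]
opening: 0.0657
finger_force: 10.0
```

arm_command:
  steps:
    - {"delta_rot": [0,0,0],"slide": [0,0,0],"claw": 0.6}
    - {"delta_rot": [0,0,0],"slide": [0,0,0],"claw": 0.6}

```text
time: 28.18
ee_pos: [0.5205, 0.1951, 0.2146]
tool_rot: [-0.007, -3.141, 0.001]
contact_force: [-0.1, 0.4, -0.2]
opening: 0.0656
finger_force: 10.0
```

Run:
```python
from h import *
s=arm.observe();print(s['ee_pos'],s['tool_rot'],s['opening'])
f=grab('wrist','w13')
for r in (.031,.027): print(*circ(f,[.480,.1965,.084],r),sep='\n')
x,y=proj(f,[[.480,.1965,.084]])[0].astype(int);print(x,y)
im=cv2.resize(f['color'][y-55:y+55,x-55:x+55],None,fx=5,fy=5,interpolation=cv2.INTER_CUBIC)
cv2.imwrite('pics/w13c.png',cv2.convertScaleAbs(im,alpha=2))
```

```text
[0.52049671 0.19513457 0.21463313] [-7.03684405e-03 -3.14122712e+00  9.25135546e-04] 0.06559876547313201
(array([0.4786, 0.1965, 0.084 ]), np.float64(29.8), array([311.5, 177. ]))
(array([0.478 , 0.1978, 0.084 ]), np.float64(28.8), array([313. , 176.2]))
(array([0.4792, 0.1951, 0.084 ]), np.float64(29.0), array([309.8, 177.8]))
(array([0.4799, 0.1969, 0.084 ]), np.float64(28.8), array([312. , 178.5]))
(array([0.4797, 0.1972, 0.084 ]), np.float64(27.0), array([312.2, 178.2]))
(array([0.4778, 0.1968, 0.084 ]), np.float64(28.8), array([311.8, 176. ]))
(array([0.4791, 0.1986, 0.084 ]), np.float64(28.8), array([314. , 177.5]))
(array([0.479 , 0.1953, 0.084 ]), np.float64(28.8), array([310. , 177.5]))
311 178
```

View pics/w13c.png

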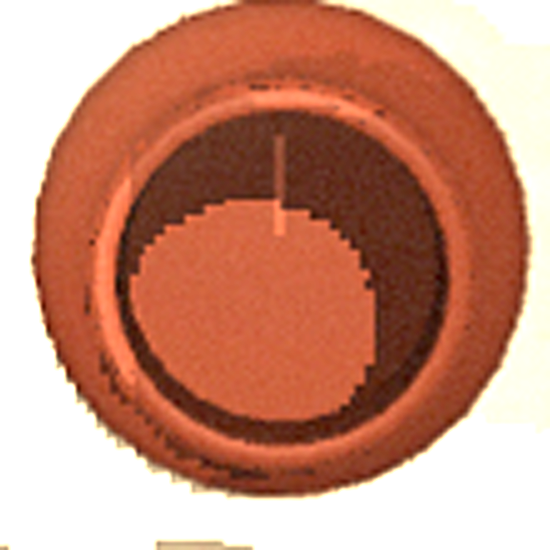

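The rust mouth in the crop is centred at (282,275), i.e. pixel (312,177.7) and about (0.4793, 0.1963).

arm_command:
  steps:
    - {"delta_rot": [0,0,0],"slide": [2,0.1,3],"claw": 0.6}
    - {"delta_rot": [0,0,0],"slide": [4.1,0.1,6],"claw": 0.6}
    - {"delta_rot": [0,0,0],"slide": [4.1,0.1,9],"claw": 0.6}
    - {"delta_rot": [0,0,0],"slide": [4.1,0.1,10.8],"claw": 0.6}
    - {"delta_rot": [0,0,0],"slide": [4.1,0.1,10.8],"claw": 0.6}
    - {"delta_rot": [0,0,0],"slide": [4.1,0.1,10.8],"claw": 0.6}
    - {"delta_rot": [0,0,0],"slide": [4.1,0.1,10.8],"claw": 0.6}

```text
time: 29.1
ee_pos: [0.4797, 0.1975, 0.108]
tool_rot: [0.004, 3.14, 0.002]
contact_force: [-0.4, -0.6, -1.0]
opening: 0.0655
finger_force: 10.0
```

arm_command:
  steps:
    - {"delta_rot": [0,0,0],"slide": [0,-0.1,0.7],"claw": 0.6}
    - {"delta_rot": [0,0,0],"slide": [0,-0.1,1.4],"claw": 0.6}
    - {"delta_rot": [0,0,0],"slide": [0,-0.1,2.1],"claw": 0.6}
    - {"delta_rot": [0,0,0],"slide": [0,-0.1,2.65],"claw": 0.6}
    - {"delta_rot": [0,0,0],"slide": [0,-0.1,2.65],"claw": 0.6}
    - {"delta_rot": [0,0,0],"slide": [0,-0.1,2.65],"claw": 0.6}

```text
time: 29.85
ee_pos: [0.4789, 0.1963, 0.0805]
tool_rot: [-0.004, -3.142, -0.0]
contact_force: [-0.6, 0.8, -0.1]
opening: 0.0655
finger_force: 10.0
```

arm_command:
  steps:
    - {"delta_rot": [0,0,0],"slide": [0,0,0],"claw": 0.8}
    - {"delta_rot": [0,0,0],"slide": [0,0,0],"claw": 1}
    - {"delta_rot": [0,0,0],"slide": [0,0,0],"claw": 1}
    - {"delta_rot": [0,0,0],"slide": [0,0,-0.5],"claw": 1}
    - {"delta_rot": [0,0,0],"slide": [0,0,-3],"claw": 1}
    - {"delta_rot": [0,0,0],"slide": [0,0,-8],"claw": 1}
    - {"delta_rot": [0,0,0],"slide": [-3.9,0,-13],"claw": 1}
    - {"delta_rot": [0,0,0],"slide": [-3.9,0,-14],"claw": 1}

```text
time: 30.85
ee_pos: [0.5219, 0.1964, 0.2248]
tool_rot: [0.007, 3.133, 0.005]
contact_force: [-1.1, 0.2, 0.0]
opening: 0.0867
finger_force: 0.0
```

arm_command:
  steps:
    - {"delta_rot": [0,0,0],"slide": [0,0,-2],"claw": 1}
    - {"delta_rot": [0,0,0],"slide": [0,0,-6],"claw": 1}
    - {"delta_rot": [0,0,0],"slide": [0,0,-6],"claw": 1}
    - {"delta_rot": [0,0,0],"slide": [0,0,-6],"claw": 1}

```text
time: 31.35
ee_pos: [0.5168, 0.196, 0.2795]
tool_rot: [-0.004, -3.14, 0.001]
contact_force: [0.6, -0.2, 0.2]
opening: 0.0872
finger_force: 0.0
```

Run:
```python
from h import *
f,x,y=stack('w14',[.479,.1965,.100],.033,66)
S=grab('side');a=cv2.resize(S['color'][215:375,230:400],None,fx=2.8,fy=2.8,interpolation=cv2.INTER_CUBIC)
b=cv2.resize(f['color'][60:300,150:470],None,fx=1,fy=1);o=np.zeros((448,796,3),np.uint8);o[:,:476]=a;o[:240,476:]=b
cv2.imwrite('pics/end.png',o)
```

```text
[0.51682652 0.19598425 0.2795295 ] [-3.54883245e-03 -3.13966964e+00  9.66509762e-04]
pred 310 175 r px 35.04608762175128
bbox L T R B [270 127] [353 212]
cand by L/B edges:
arc fit [310.93008922 170.49778443  41.24404966] [0.47443878 0.19689679 0.1       ]
(array([0.4796, 0.197 , 0.1   ]), np.float64(32.2), array([311., 176.]))
(array([0.4784, 0.196 , 0.1   ]), np.float64(30.9), array([310. , 174.8]))
(array([0.481 , 0.1941, 0.1   ]), np.float64(34.7), array([308. , 177.5]))
(array([0.4796, 0.1988, 0.1   ]), np.float64(33.9), array([313., 176.]))
```

View pics/end.png

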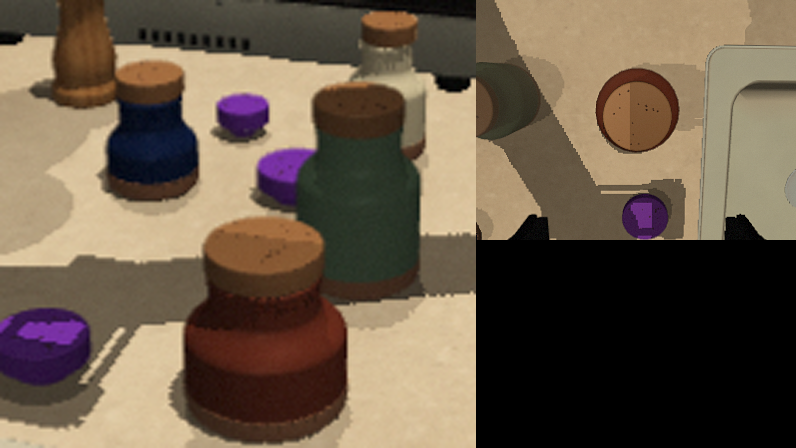

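The side view shows all four jars closed, with every lid flat on its rim. The mill and the purple discs have not moved, and the arm is clear.

```bash
python3 -c "
from bench import arm
print(arm.hand_in())"
```

```text
the job is handed in; nothing more can be done
None
```

I closed all four jars with their matching lids, seated flat in the final side view, and handed the job in at about 31 s; the hand-in returned no verdict.

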